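# Fit the heat sinks to their chips

### The job

Set each of the four loose aluminium heat sinks on the circuit board whose chip has the same shape and size class (large square, small square, long, round), fins up, lying flat on the chip, centred on it and, except for the round one, square with it. Set them down gently, because the chips are fragile, and leave the fan and the dish of screws where they are.

Things in the scene. Friction and masses are not known exactly. Their poses are not given: they have to be found in the camera images.
- sink_large: Loose, bare aluminium heat sink standing on its flat base, fins up. Origin: centre of the underside; z up. Large square one, 56 x 56 mm, 30 mm tall, fins along x; outer faces are flat. About 150 g.
- sink_small: Loose, bare aluminium heat sink standing on its flat base, fins up. Origin: centre of the underside; z up. Small square one, 34 x 34 mm, 24 mm tall, fins along x; outer faces are flat. About 50 g.
- sink_long: Loose, bare aluminium heat sink standing on its flat base, fins up. Origin: centre of the underside; z up. Long narrow one, 76 mm along its x, 30 mm along its y, 24 mm tall, fins along x; outer faces are flat. About 80 g.
- sink_round: Loose, bare aluminium heat sink standing on its flat base, fins up. Origin: centre of the underside; z up. Round one, 46 mm diameter, 28 mm tall, radial fins. About 80 g.
- board_large: Dark circuit board 90 (x) x 80 (y) mm, fixed to the bench, top face 6 mm above the mat, with one bare metal chip at its middle that stands 4 mm proud, so its flat top is 10 mm above the mat. Small parts along the edges, none taller than 4 mm above the board. Origin: directly under the chip's centre, at mat level; x along the board's 90 mm side, z up. Its chip is the large square one, 36 x 36 mm: for the large square heat sink.
- board_small: Dark circuit board 90 (x) x 80 (y) mm, fixed to the bench, top face 6 mm above the mat, with one bare metal chip at its middle that stands 4 mm proud, so its flat top is 10 mm above the mat. Small parts along the edges, none taller than 4 mm above the board. Origin: directly under the chip's centre, at mat level; x along the board's 90 mm side, z up. Its chip is the small square one, 16 x 16 mm: for the small square heat sink.
- board_long: Dark circuit board 90 (x) x 80 (y) mm, fixed to the bench, top face 6 mm above the mat, with one bare metal chip at its middle that stands 4 mm proud, so its flat top is 10 mm above the mat. Small parts along the edges, none taller than 4 mm above the board. Origin: directly under the chip's centre, at mat level; x along the board's 90 mm side, z up. Its chip is the long narrow one, 56 mm along x, 14 mm along y: for the long heat sink.
- board_round: Dark circuit board 90 (x) x 80 (y) mm, fixed to the bench, top face 6 mm above the mat, with one bare metal chip at its middle that stands 4 mm proud, so its flat top is 10 mm above the mat. Small parts along the edges, none taller than 4 mm above the board. Origin: directly under the chip's centre, at mat level; x along the board's 90 mm side, z up. Its chip is the round one, 24 mm diameter: for the round heat sink.
- fan: Loose square black plastic fan, 60 x 60 x 20 mm, lying flat; not part of the job, to be left in place. Origin: centre of the underside.
- screw_dish: Loose round blue metal dish of small black screws, 84 mm across the rim, 24 mm tall; not part of the job, to be left in place. Origin: centre of the underside.
Mind the look-alikes: they are no part of the job. What is shaped like the sink_large but green is not meant.

How it is judged:
At the end, for the whole second after the job is handed in: Each heat sink rests flat on its own chip (tilt under 4 degrees, underside 7.5 to 12.5 mm above the mat), centre within 8 mm of the chip's, the square and long ones within 9.7 degrees of square with the board (quarter turns of a square one, half turns of the long one are alike), all at rest (horizontal distance between sink_large and board_large below 0.008 m and z of sink_large in the frame of board_large between 0.0075 and 0.0125 m and angle between each of sink_large, sink_small, sink_long, sink_round's own z axis and vertical below 0.07 rad and linear speed of each of sink_large, sink_small, sink_long, sink_round below 0.02 m/s and angular speed of each of sink_large, sink_small, sink_long, sink_round below 0.1 rad/s and (angle between the x axis of sink_large and the x axis of board_large, either way round below 0.17 rad or angle between the x axis of sink_large and the y axis of board_large, either way round below 0.17 rad) and horizontal distance between sink_small and board_small below 0.008 m and z of sink_small in the frame of board_small between 0.0075 and 0.0125 m and (angle between the x axis of sink_small and the x axis of board_small, either way round below 0.17 rad or angle between the x axis of sink_small and the y axis of board_small, either way round below 0.17 rad) and horizontal distance between sink_long and board_long below 0.008 m and z of sink_long in the frame of board_long between 0.0075 and 0.0125 m and angle between the x axis of sink_long and the x axis of board_long, either way round below 0.17 rad and horizontal distance between sink_round and board_round below 0.008 m and z of sink_round in the frame of board_round between 0.0075 and 0.0125 m); the robot touches nothing.
It fails at once if the fan pushed more than 20 mm from its place (distance of fan from where it was at the start of the episode above 0.02 m).
It fails at once if the screw dish pushed more than 20 mm from its place (distance of screw_dish from where it was at the start of the episode above 0.02 m).
It fails at once if a board is struck or pressed with more than 60 N (contact force between any of board_large, board_small, board_long, board_round and anything else above 60 N).
It fails at once if a heat sink is dropped: it comes down on its board faster than 0.5 m/s (a fall of about 15 mm or more) ((horizontal distance between sink_large and board_large below 0.045 m and z of sink_large in the frame of board_large below 0.05 m and linear speed of sink_large above 0.5 m/s) or (horizontal distance between sink_small and board_small below 0.045 m and z of sink_small in the frame of board_small below 0.05 m and linear speed of sink_small above 0.5 m/s) or (horizontal distance between sink_long and board_long below 0.045 m and z of sink_long in the frame of board_long below 0.05 m and linear speed of sink_long above 0.5 m/s) or (horizontal distance between sink_round and board_round below 0.045 m and z of sink_round in the frame of board_round below 0.05 m and linear speed of sink_round above 0.5 m/s)).
It also fails if it takes over 102 s, if anything falls off the work surface, if the arm or the gripper's body presses on something with over 40 N, if the wrist force passes 120 N, or if a joint passes its speed limit or range.

### The arm

A 7-joint arm with a two-finger parallel gripper is mounted at the origin on the work surface. World frame = base frame: x ahead of the robot, y to its left, z up, the work surface at z = 0. Lengths are in m, angles in rad, forces in N, time in s.
With the tool pointing down it reaches from about 0.425 to 0.925 m from the base axis. Payload 6.8 kg.
Tool frame: the origin (TCP) lies on the front face of the gripper's body, between the roots of the fingers; the fingertips stand 73 mm ahead of it and the grasp point (between the pads) lies 54 mm ahead of it (env.nose_length is the distance from the TCP to the fingertips, in m); z points along the fingers, y is the direction in which the jaws open and shut (so a half turn about z gives the same grasp; the last joint's range is limited). The gripper opens to 85 mm and grips with 20 to 120 N. Pads are 22 mm wide; open, the fingers measure 114 mm over their backs; the gripper's body (76 mm by 85 mm) begins 54 mm behind the grasp point. The pads swing forward as they close: fully open they stand 13 mm farther back than shut.
Start: joints at [1.066, 0.477, 0.022, 1.555, -0.011, 1.109, -0.083], TCP at [0.261, -0.623, 0.304] pointing down, gripper open.
Joint ranges: [-2.96, 2.96], [-0.34, 2.1], [-1.41, 1.46], [0.24, 2.44], [-1.37, 4.51], [0.17, 1.92], [-2.96, 2.96]. Speed limits (rad/s): [2.39, 2.39, 3.14, 3.14, 3.14, 3.14, 3.14].

### API

Orientations are given as a unit quaternion [w, x, y, z].
In Python, from cell import env, kin, camera, calibration, job gives the robot as it stands. The module is installed in compiled form; this text tells all that it offers. Calls block until the motion is done:
- env.reach(position, orientation): joint-space move of the TCP to a pose.
- env.movel(position, velocity=0.15, rot=None, stop_force=None): straight line of the TCP; rot=None keeps the orientation; velocity is the mean speed in m/s. With stop_force (N) it stops when the force on the tool has changed by that much, and returns True; else False.
- env.goto_joints(angles): joint-space move.
- env.grip(opening, f_grip=None): finger opening in m; f_grip is the grip in N (None keeps the last); returns when the fingers have stopped.
- env.dwell(seconds).
- kin.inverse_kinematics(position, orientation): joint angles nearest the present ones, or None.
- env.get_state(): the state.
- camera(name): name is "scene" or "top" or "wrist"; returns (picture, depth): 420x560x3 uint8, blue, green, red; 420x560 float32, m along the optical axis (not along the pixel's ray), 0 where there is no reading.
- calibration(name): a dict with "fx", "fy", "cx", "cy" (pixels), "rvec" (rotation vector, rad) and "tvec" (3), from world to camera coordinates, as OpenCV has them. Camera axes: x right, y down, z forward; pixel columns grow to the right and rows downward; lengths in m; the calibration is good to about 2 mm. A picture is of the moment at which its call begins: read the wrist's pose just before it. calibration takes no time and is no camera call; for the wrist camera it gives the pose at the moment of the call.
A pose or a line that the arm cannot do raises env.PlanningError and nothing moves.
- job.job_done(): hands the job in, once; it reports no verdict.
The state is a dict: "time": time; "qpos": joint angles; "joint_velocities": joint speeds; "joint_torque": joint torques, N m; "tcp_pos": TCP position; "orientation": TCP orientation; "force": force on the tool from outside, world axes, zero at the start; "torque": the same for the moment, N m; "opening": finger opening in m.
Only numpy, scipy, OpenCV 4.12 (cv2) and the standard library are available. Lean on these libraries where they do the work, as an engineer would, in place of code of your own. Each camera call takes 0.05 s, during which the arm holds its last target.

## Working session

There is one attempt and no reset: what is moved stays moved. The work goes in short steps, each a Python script; the robot and the scene stay as the last script left them, time stands still between calls to the robot, and variables do not carry over. Pictures are saved under pics/ and viewed, and the job is handed in when it is done.

```bash
mkdir -p pics; ls; python3 - <<'E'
from cell import env,kin,camera,calibration,job
import cv2,numpy as np
s=env.get_state();print(s['time'],s['tcp_pos'],s['orientation'],s['opening'],s['force'])
for n in ['top','scene','wrist']:
    c=calibration(n);print(n,c)
    im,d=camera(n);cv2.imwrite(f'pics/{n}0.png',im);np.save(f'pics/{n}0d.npy',d);print(d.min(),d.max())
print(env.nose_length)
E
```

```text
pics
0.0 [ 0.2606691  -0.6221286   0.30291508] [-8.89291792e-04  9.80377441e-01  1.97127406e-01 -2.60410789e-04] 0.08552737404480774 [-0.02745722 -0.19702198 -0.09132055]
top {'fx': 433.84071177562305, 'fy': 433.84071177562305, 'cx': 285.41618480778106, 'cy': 209.44143360690254, 'rvec': array([ 2.11845156, -2.14480569,  0.21094734]), 'tvec': array([0.00175183, 0.61728273, 1.10169888])}
0.0 2.15353
scene {'fx': 440.1790489365663, 'fy': 440.1790489365663, 'cx': 275.8576091179142, 'cy': 208.66861808183663, 'rvec': array([ 1.01097295,  2.38403557, -1.07135699]), 'tvec': array([ 0.4122431 , -0.2542125 ,  1.36270606])}
0.0 2.9081013
wrist {'fx': 293.48559399610895, 'fy': 293.48559399610895, 'cx': 275.97192725799744, 'cy': 211.75189125312625, 'rvec': array([-2.40070598,  1.59559209,  0.24177281]), 'tvec': array([-0.67488142, -0.03812505,  0.38004786])}
0.0 0.50325316
0.0726
```

View pics/top0.png

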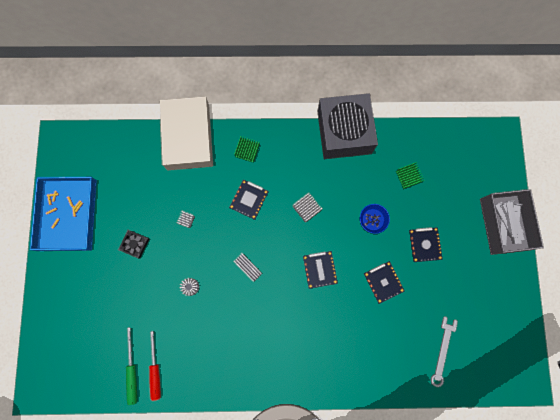

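View pics/scene0.png

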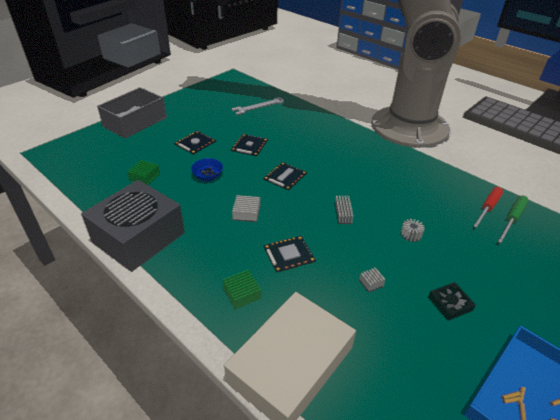

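View pics/wrist0.png

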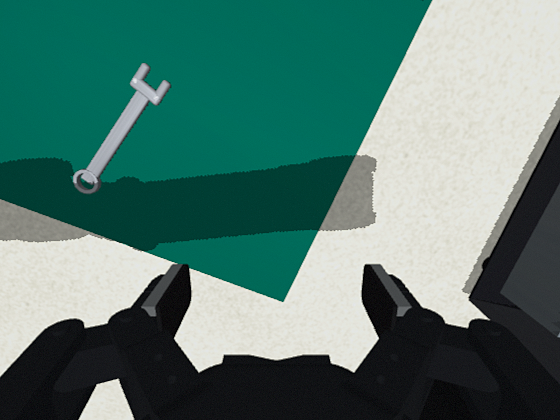

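The top view shows four bare sinks: large (307,207), small (186,219), long (247,267) and round (189,287). The boards are large (249,199), long (320,269), small (384,282) and round (425,245). The green look-alikes are at (247,149) and (410,176), the fan at (134,244) and the dish at (374,219). I'll measure them and confirm in an enlarged crop.

```bash
cat > h.py <<'E'
import cv2,numpy as np
def cal(c):
    R=cv2.Rodrigues(np.array(c['rvec']))[0];return R,np.array(c['tvec'])
def ray(c,uv,z):
    R,t=cal(c);uv=np.atleast_2d(uv).astype(float)
    d=np.c_[(uv[:,0]-c['cx'])/c['fx'],(uv[:,1]-c['cy'])/c['fy'],np.ones(len(uv))]@R
    o=-R.T@t
    return o+d*((z-o[2])/d[:,2:3])
def proj(c,P):
    K=np.array([[c['fx'],0,c['cx']],[0,c['fy'],c['cy']],[0,0,1.]])
    return cv2.projectPoints(np.atleast_2d(P).astype(float),np.array(c['rvec']),np.array(c['tvec']),K,None)[0][:,0]
def depthpts(c,d):
    R,t=cal(c);v,u=np.mgrid[:d.shape[0],:d.shape[1]]
    p=np.dstack([(u-c['cx'])/c['fx']*d,(v-c['cy'])/c['fy']*d,d])
    return (p-t)@R
E
python3 - <<'E'
from h import *
from cell import calibration
c=calibration('top');im=cv2.imread('pics/top0.png');d=np.load('pics/top0d.npy')
hsv=cv2.cvtColor(im,cv2.COLOR_BGR2HSV)
P=depthpts(c,d)
def rect(mask,uv,z,name):
    n,l,st,ce=cv2.connectedComponentsWithStats(mask.astype(np.uint8))
    k=l[uv[1]-6:uv[1]+7,uv[0]-6:uv[0]+7];k=k[k>0];k=np.bincount(k).argmax()
    ys,xs=np.nonzero(l==k);W=ray(c,np.c_[xs,ys],z)[:,:2]
    r=cv2.minAreaRect((W*1000).astype(np.float32))
    zz=P[...,2][l==k]
    print(name,len(xs),'cen',np.round(r[0],1),'mean',np.round(W.mean(0)*1000,1),'size',np.round(r[1],1),'ang',round(r[2],1),'z',np.round(np.percentile(zz,[10,50,90])*1000,1))
mat=(hsv[...,0]>70)&(hsv[...,0]<95)&(hsv[...,1]>150)
obj=(P[...,2]>0.008)
met=(hsv[...,1]<90)&(hsv[...,2]>90)&~mat
dark=(hsv[...,2]<75)&~mat&(P[...,2]>0.002)&(P[...,2]<.02)
ns=cv2.morphologyEx((~mat).astype(np.uint8),cv2.MORPH_OPEN,np.ones((2,2)))
for n,uv,z in [('sL',(307,207),.03),('sS',(186,219),.024),('sLong',(247,267),.024),('sR',(189,287),.028)]: rect(ns,uv,z,n)
for n,uv in [('bL',(249,199)),('bLong',(320,269)),('bS',(384,282)),('bR',(425,245))]:
    rect(ns,uv,.006,n); rect(met,uv,.01,n+' chip')
rect(ns,(134,244),.02,'fan');rect(ns,(374,219),.024,'dish')
print('mat z',np.median(P[...,2][mat]))
cv2.imwrite('pics/crop.png',cv2.resize(im[130:310,110:460],None,fx=2.2,fy=2.2,interpolation=cv2.INTER_CUBIC))
E
```

```text
sL 494 cen [626.3 -67.2] mean [626.  -67.2] size [62.  61.6] ang 37.3 z [ 0.5 12.7 29.8]
sS 209 cen [597.4 264.1] mean [597.2 264.1] size [40.4 38.8] ang 69.7 z [-0.6  6.5 23.5]
sLong 384 cen [465.1  96. ] mean [464.7  94.7] size [79.9 33.7] ang 44.8 z [-0.2  4.5 24.4]
sR 278 cen [415.7 248.6] mean [415.7 248.3] size [44.7 47.5] ang 1.3 z [-0.2 18.9 28.1]
bL 922 cen [655.8  93. ] mean [655.2  93.4] size [80.7 92.7] ang 64.2 z [1.8 5.7 9.6]
bL chip 191 cen [657.9  96.8] mean [657.8  96.8] size [38.4 37.9] ang 62.5 z [ 5.4  8.3 11.5]
bLong 995 cen [ 458.3 -100.5] mean [ 457.5 -100.3] size [92.  80.7] ang 9.1 z [1.6 5.3 8.9]
bLong chip 143 cen [460.1 -97.8] mean [459.9 -97.8] size [59.1 17.6] ang 8.7 z [ 4.4  8.  11.5]
bS 991 cen [ 421.7 -272.9] mean [ 421.4 -273.1] size [90.9 80.4] ang 23.9 z [1.6 5.  8.3]
bS chip 49 cen [ 424.2 -270.8] mean [ 423.9 -270.8] size [17.7 18.5] ang 24.9 z [ 3.3  8.7 11.1]
bR 947 cen [ 523.5 -394.2] mean [ 522.5 -394.3] size [91.6 81.1] ang 4.4 z [1.7 5.2 8.8]
bR chip 68 cen [ 524.9 -391.9] mean [ 524.9 -391.9] size [22.6 22.1] ang 89.3 z [ 5.5  8.7 11.9]
fan 535 cen [531.6 403.8] mean [531.8 403.8] size [65.9 60.6] ang 67.8 z [ 1.  14.7 20.3]
dish 736 cen [ 592.8 -251.9] mean [ 593.2 -252.4] size [83.1 80.6] ang 89.3 z [ 1.3  6.8 21.1]
mat z -0.0001813296724208639
```

View pics/crop.png

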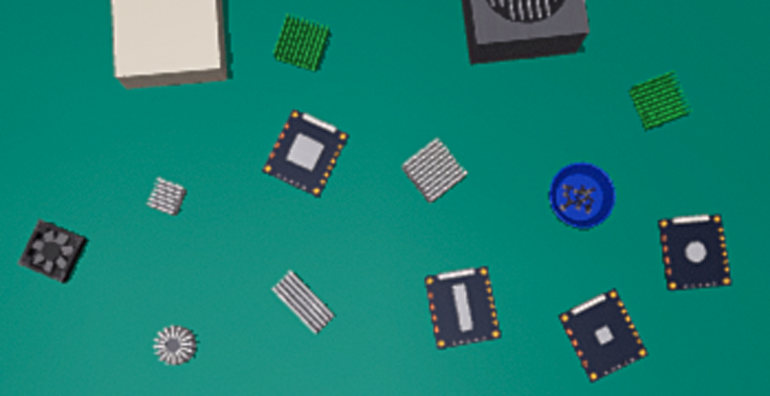

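```bash
cat >> h.py <<'E'
def toprect(c,P,xy,h,r,tol=.004):
    """rect of the depth points near height h within r of xy; returns centre, size, angle(deg), n"""
    m=(abs(P[...,2]-h)<tol)&(np.hypot(P[...,0]-xy[0],P[...,1]-xy[1])<r)
    W=P[m][:,:2]*1000
    (cx,cy),s,a=cv2.minAreaRect(W.astype(np.float32))
    return np.round([cx,cy],1),np.round(s,1),round(a,1),len(W),np.round(W.mean(0),1)
E
python3 - <<'E'
from h import *
from cell import calibration,env
c=calibration('top');im=cv2.imread('pics/top0.png');d=np.load('pics/top0d.npy')
P=depthpts(c,d)
R,t=cal(c);print('top cam',-R.T@t,'z',R[2])
cw=calibration('wrist');R,t=cal(cw);s=env.get_state()
from scipy.spatial.transform import Rotation as Ro
q=s['orientation'];T=Ro.from_quat([q[1],q[2],q[3],q[0]]).as_matrix()
print('tool axes\n',T.round(3));o=-R.T@t
print('cam in tool',(T.T@(o-s['tcp_pos'])).round(4),'optical axis in tool',(T.T@R[2]).round(3), 'img right',(T.T@R[0]).round(3))
g=.628,-.065
for n,xy,h,r in [('sL',(.628,-.065),.03,.05),('sS',(.599,.267),.024,.035),('sLong',(.467,.098),.024,.055),('sR',(.418,.251),.028,.04)]:
    print(n,*toprect(c,P,xy,h,r,.006))
hsv=cv2.cvtColor(im,cv2.COLOR_BGR2HSV)
br=(hsv[...,2]>110)&(hsv[...,1]<90)
for n,uv,z in [('sL',(307,207),.03),('sS',(186,219),.024),('sLong',(247,267),.024),('sR',(189,287),.028)]:
    m=np.zeros(im.shape[:2],np.uint8);cv2.circle(m,uv,24,1,-1)
    mat=(hsv[...,0]>70)&(hsv[...,0]<95)&(hsv[...,1]>130)
    ys,xs=np.nonzero((m>0)&~mat);W=ray(c,np.c_[xs,ys],z)[:,:2]*1000
    r=cv2.minAreaRect(W.astype(np.float32));print(n,np.round(r[0],1),np.round(r[1],1),round(r[2],1))
E
```

```text
top cam [0.40620202 0.01161157 1.19567828] z [ 0.18218761 -0.01509887 -0.98314785]
tool axes
 [[ 0.922  0.386 -0.001]
 [ 0.386 -0.922  0.001]
 [-0.    -0.001 -1.   ]]
cam in tool [ 0.0763  0.0004 -0.0708] optical axis in tool [-0.295  0.001  0.955] img right [ 0.001  1.    -0.001]
sL [629.9 -65.8] [56.4 56.2] 37.3 174 [630.4 -65.4]
sS [600.8 268.1] [34.3 34.4] 67.2 70 [600.8 268.2]
sLong [467.9  97.6] [74.8 28.3] 44.8 111 [467.2  97.6]
sR [418.5 253. ] [43.7 42.9] 17.3 132 [417.8 253.3]
sL [628.9 -64.6] [61.5 61.7] 37.6
sS [600.3 266.8] [40.4 38.9] 67.8
sLong [467.2  98. ] [78.  33.6] 44.8
sR [418.1 251.4] [49.7 47.1] 72.9
```

```bash
cat >> h.py <<'E'
from cell import env,kin,camera,calibration,job
from scipy.spatial.transform import Rotation as Ro
def quat(phi):
    f=np.deg2rad(phi);M=np.array([[-np.sin(f),np.cos(f),0],[np.cos(f),np.sin(f),0],[0,0,-1]]).T
    q=Ro.from_matrix(M).as_quat();return [q[3],q[0],q[1],q[2]]
def choose(pos,phis):
    q0=np.array(env.get_state()['qpos']);best=None
    for p in phis:
        q=kin.inverse_kinematics(pos,quat(p))
        if q is None: continue
        q=np.array(q);cost=abs(q-q0).max()+(10 if abs(q[6])>2.8 else 0)
        if best is None or cost<best[0]: best=(cost,p,q)
    return best
def st(msg=''):
    s=env.get_state();print(msg,'t',round(s['time'],2),'tcp',np.round(s['tcp_pos'],4),'F',np.round(s['force'],1),'open',round(s['opening'],4),'q7',round(s['qpos'][6],2));return s
def look(name,fn):
    c=calibration(name);im,d=camera(name);cv2.imwrite('pics/'+fn,im);return c,im,depthpts(c,d)
E
python3 - <<'E'
from h import *
# long axis check from the old picture, and feasibility
for n,xy,z in [('sL',(.630,-.066),.08),('sS',(.601,.268),.08),('sLong',(.468,.098),.08),('sR',(.418,.253),.08),('bL',(.658,.097),.09),('bLong',(.460,-.098),.09),('bS',(.424,-.271),.09),('bR',(.525,-.392),.09)]:
    for zz in (z,.2):
        print(n,zz,[ (p,None if (q:=kin.inverse_kinematics([*xy,zz],quat(p))) is None else round(float(q[6]),2)) for p in (0,45,90,135,180,225,270,315)])
E
```

```text
sL 0.08 [(0, -0.37), (45, 0.32), (90, 1.09), (135, 1.58), (180, -2.92), (225, -2.3), (270, -1.65), (315, -1.03)]
sL 0.2 [(0, -0.27), (45, 0.44), (90, 1.22), (135, 1.72), (180, -2.31), (225, -2.36), (270, -1.66), (315, -0.98)]
sS 0.08 [(0, -0.99), (45, -0.14), (90, 0.62), (135, 1.08), (180, 1.87), (225, -2.17), (270, -2.35), (315, -1.71)]
sS 0.2 [(0, -1.01), (45, -0.2), (90, 0.54), (135, 1.21), (180, 1.99), (225, -2.2), (270, -2.37), (315, -1.72)]
sLong 0.08 [(0, -0.76), (45, -0.0), (90, 0.76), (135, 1.09), (180, 1.88), (225, -2.82), (270, -2.2), (315, -1.6)]
sLong 0.2 [(0, -0.71), (45, 0.02), (90, 0.73), (135, 1.42), (180, 2.2), (225, -2.86), (270, -2.15), (315, -1.43)]
sR 0.08 [(0, -1.33), (45, -0.67), (90, 0.05), (135, 0.88), (180, 1.55), (225, -2.34), (270, -2.72), (315, -1.93)]
sR 0.2 [(0, -1.24), (45, -0.47), (90, 0.3), (135, 1.07), (180, 1.86), (225, -2.56), (270, -2.74), (315, -1.86)]
bL 0.09 [(0, -0.6), (45, 0.05), (90, 0.76), (135, 1.37), (180, 2.16), (225, -2.61), (270, -1.98), (315, -1.28)]
bL 0.2 [(0, -0.55), (45, 0.16), (90, 0.89), (135, 1.49), (180, 2.27), (225, -2.67), (270, -1.99), (315, -1.27)]
bLong 0.09 [(0, -0.27), (45, 0.41), (90, 1.17), (135, 1.53), (180, -2.87), (225, -2.26), (270, -1.61), (315, -0.96)]
bLong 0.2 [(0, -0.13), (45, 0.6), (90, 1.33), (135, 1.84), (180, -2.22), (225, -2.31), (270, -1.59), (315, -0.86)]
bS 0.09 [(0, 0.17), (45, 0.87), (90, 1.55), (135, 1.92), (180, -2.43), (225, -1.79), (270, -1.15), (315, -0.49)]
bS 0.2 [(0, 0.28), (45, 1.01), (90, 1.72), (135, 2.18), (180, -2.57), (225, -1.86), (270, -1.15), (315, -0.43)]
bR 0.09 [(0, 0.36), (45, 1.03), (90, 1.71), (135, -2.95), (180, -2.31), (225, -1.67), (270, -1.01), (315, -0.33)]
bR 0.2 [(0, 0.39), (45, 1.09), (90, 1.79), (135, 2.27), (180, -2.39), (225, -1.71), (270, -1.02), (315, -0.31)]
```

```bash
python3 - <<'E'
from h import *
env.reach([.6299,-.0655,.2],quat(37.3));st('above')
c,im,P=look('wrist','w_sL.png')
print(toprect(c,P,(.63,-.0655),.03,.05,.005))
E
```

```text
above t 2.55 tcp [ 0.6299 -0.0672  0.2   ] F [ 0.5  0.4 -0.4] open 0.0852 q7 0.32
(array([631.2, -67.4]), array([56.1, 57.1]), 37.5, 1572, array([630.4, -66.1]))
```

View pics/w_sL.png

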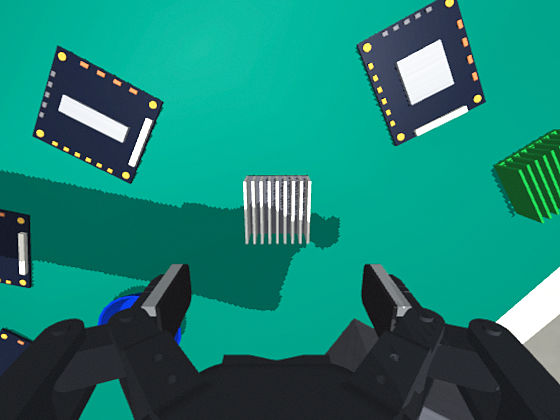

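```bash
python3 - <<'E'
from h import *
q=quat(37.4);x,y=.6305,-.0668
env.movel([x,y,.10],velocity=.15,rot=q)
env.movel([x,y,.076],velocity=.05,stop_force=8);st('down')
env.grip(.045,40);s=st('grip')
env.movel([x,y,.15],velocity=.12);st('lift')
c,im,P=look('wrist','w_sL2.png')
# target chip in wrist view
c2,im2,P2=look('top','t1.png')
E
```

```text
down t 4.05 tcp [ 0.6305 -0.0667  0.0758] F [0.6 0.1 0.4] open 0.0856 q7 0.23
grip t 4.43 tcp [ 0.6308 -0.0668  0.0765] F [-0.5 -0.5  2.5] open 0.0556 q7 0.23
lift t 5.2 tcp [ 0.63   -0.067   0.1494] F [-0.6 -0.7 -1.7] open 0.0555 q7 0.29
```

View pics/w_sL2.png

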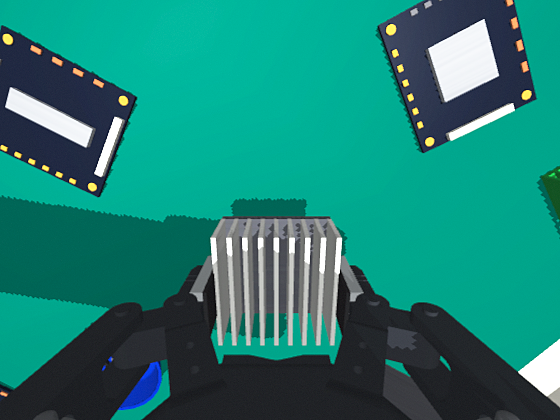

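The large sink is held squarely in the jaws. Next I measure its offset in the hand and the chip from this same view.

```bash
cat >> h.py <<'E'
def chip(c,im,xy,rpx=None,z=.010,r=.03):
    """bright metal blob on dark board nearest xy -> centre, size, angle (mm, deg)"""
    hsv=cv2.cvtColor(im,cv2.COLOR_BGR2HSV)
    m=((hsv[...,2]>120)&(hsv[...,1]<60)).astype(np.uint8)
    n,l,s,ce=cv2.connectedComponentsWithStats(m)
    uv=proj(c,[*xy,z])[0];k=min((k for k in range(1,n) if s[k,4]>30),key=lambda k:np.hypot(*(ce[k]-uv)))
    cs,_=cv2.findContours((l==k).astype(np.uint8),cv2.RETR_EXTERNAL,cv2.CHAIN_APPROX_NONE)
    W=ray(c,cs[0][:,0],z)[:,:2]*1000
    rc=cv2.minAreaRect(W.astype(np.float32))
    return np.round(rc[0],1),np.round(rc[1],1),round(rc[2],1),np.round(ce[k],1)
E
python3 - <<'E'
from h import *
c=calibration('wrist');im=cv2.imread('pics/w_sL2.png');print(chip(c,im,(.658,.097)))
print(chip(c,im,(.46,-.098)))
im,d=camera('wrist');P=depthpts(c,d)
h=.03+.1494-.0765
print(toprect(c,P,env.get_state()['tcp_pos'][:2],h,.05,.005)); st()
c=calibration('top');im=cv2.imread('pics/top0.png')
for xy in [(.658,.097),(.46,-.098),(.424,-.271),(.525,-.392)]: print('top',chip(c,im,xy))
E
```

```text
(array([658.6,  95.5]), array([36.8, 36.9]), 64.2, array([463.8,  60.6]))
(array([460.6, -99.2]), array([56.7, 15.2]), 9.1, array([ 48.2, 117. ]))
(array([630.7, -67.3]), array([82.4, 57.6]), 37.1, 6374, array([628.6, -64.5]))
 t 5.35 tcp [ 0.6299 -0.0668  0.1489] F [ 0.3 -0.3 -0.8] open 0.0552 q7 0.29
top (array([658. ,  96.7]), array([35.3, 37.9]), 64.1, array([248.2, 198.6]))
top (array([459.8, -98.1]), array([57.4, 15.5]), 9.8, array([319.9, 269.4]))
top (array([ 423.7, -271. ]), array([16.5, 16.1]), 24.9, array([384.2, 281.8]))
top (array([ 524.9, -391.9]), array([22.6, 22.1]), 89.3, array([425.8, 244.1]))
```

```bash
cat >> h.py <<'E'
def place(xy,phi,zg,open_to,lift=.2):
    q=quat(phi);zt=zg+.010
    env.reach([*xy,zt+.06],q);st('over')
    env.movel([*xy,zt+.012],velocity=.1,rot=q)
    hit=env.movel([*xy,zt-.0015],velocity=.015,stop_force=4);s=st('set %s want z %.4f'%(hit,zt))
    env.grip(open_to);st('rel')
    z=s['tcp_pos'][2]
    env.movel([*xy,z+.03],velocity=.06);env.movel([*xy,lift],velocity=.2)
E
python3 - <<'E'
from h import *
place((.6584,.0961),64.,.0765,.080)
st();c,im,P=look('wrist','w_L3.png');print(toprect(c,P,(.6584,.0961),.04,.05,.005))
c,im,P=look('top','t2.png');print(toprect(c,P,(.6584,.0961),.04,.05,.006))
E
```

```text
over t 6.05 tcp [0.6582 0.097  0.146 ] F [-0.2 -1.3 -1.3] open 0.0549 q7 0.45
set True want z 0.0865 t 7.43 tcp [0.6583 0.096  0.0865] F [-0.6 -0.4  5.3] open 0.0551 q7 0.41
rel t 7.8 tcp [0.6574 0.0956 0.0852] F [ 0.1  0.1 -0.8] open 0.0801 q7 0.41
 t 9.03 tcp [0.6581 0.0958 0.1996] F [ 0.4 -0.2 -0.3] open 0.0801 q7 0.49
(array([658.9,  95.5]), array([56.1, 56.6]), 64.0, 1754, array([658.2,  96. ]))
(array([646. , 113.4]), array([35.1, 18.7]), 65.1, 32, array([646.1, 119.2]))
```

View pics/w_L3.png

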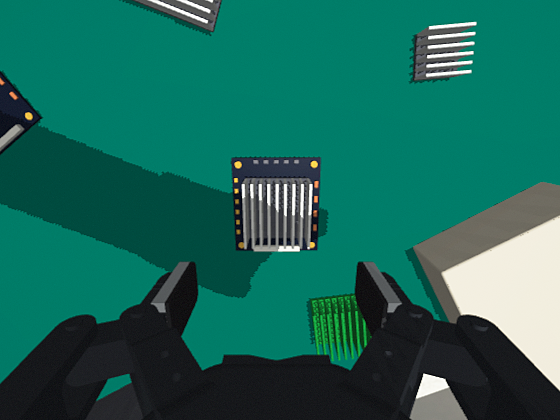

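Large sink: flat on its chip at (658.9, 95.5), with the chip at (658.4, 96.1) and both at 64°. Next is the small one, whose fins run at about 67° (pixel (448,52) in this view).

```bash
cat >> h.py <<'E'
def above(xy,phi,fn,h,r,z=.2,o=.085):
    env.reach([*xy,z],quat(phi));st('above')
    if o: env.grip(o)
    c,im,P=look('wrist',fn);t=toprect(c,P,xy,h,r,.005);print(t);return t
def pick(xy,phi,w,z=.076,f=40):
    q=quat(phi)
    env.movel([*xy,.10],velocity=.2,rot=q)
    env.movel([*xy,z],velocity=.05,stop_force=8);st('down')
    env.grip(w-.01,f);s=st('grip');zg=s['tcp_pos'][2]
    env.movel([*xy,.15],velocity=.12);st('lift');return zg
E
python3 - <<'E'
from h import *
above((.6008,.268),-22.8,'w_S.png',.024,.035,o=.07)
E
```

```text
above t 10.57 tcp [0.6009 0.2673 0.1995] F [-0.3  0.2 -0.2] open 0.0801 q7 -1.13
(array([601.7, 268.3]), array([34.5, 33.7]), 68.7, 584, array([601.9, 269.5]))
```

View pics/w_S.png

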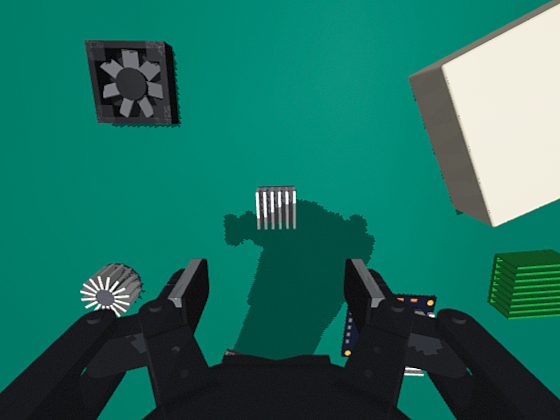

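```bash
python3 - <<'E'
from h import *
zg=pick((.6014,.2683),-22.1,.034,f=35);print('zg',zg)
env.movel([.6014,.2683,.2],velocity=.2)
b=choose([.424,-.2708,.2],[24.9,-65.1]);print(b)
env.reach([.424,-.2708,.2],quat(b[1]));st('over chip')
c,im,P=look('wrist','w_S2.png');print(chip(c,im,(.424,-.2708)))
E
```

```text
down t 12.18 tcp [0.6013 0.2683 0.0758] F [ 1.   0.9 -1. ] open 0.0698 q7 -1.18
grip t 12.59 tcp [0.6017 0.2685 0.0764] F [-0.2 -0.7  2.4] open 0.0332 q7 -1.18
lift t 13.36 tcp [0.601  0.2679 0.1494] F [-0.9  0.4 -1.2] open 0.0332 q7 -1.15
zg 0.07640975082436491
(np.float64(0.7665649718246244), -65.1, array([ 0.54506178,  0.33534389, -0.1202869 ,  2.05096493,  0.05745295,
        0.7583555 , -0.74652407]))
over chip t 15.8 tcp [ 0.425  -0.2698  0.2   ] F [ 0.3  0.4 -0.7] open 0.0333 q7 -0.75
(array([ 425.1, -272.6]), array([16.4, 16.6]), 25.1, array([278.1, 208.4]))
```

View pics/w_S2.png

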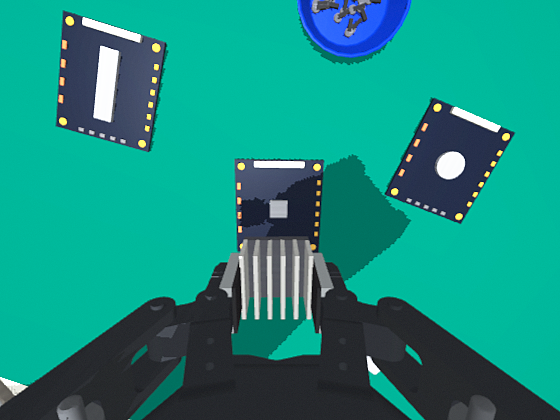

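```bash
python3 - <<'E'
from h import *
c=calibration('wrist');im=cv2.imread('pics/w_S2.png')
print('long',chip(c,im,(.46,-.098)),'round',chip(c,im,(.525,-.392)))
place((.4246,-.2718),-65.,.0764,.060)
st();c,im,P=look('wrist','w_S3.png');print(toprect(c,P,(.4245,-.2718),.034,.035,.005))
E
```

```text
long (array([460.6, -99.3]), array([57.1, 15.2]), 9.2, array([105.4,  83.6])) round (array([ 526. , -393.8]), array([25.2, 24.5]), 35.8, array([450.1, 164.8]))
over t 16.18 tcp [ 0.4241 -0.2709  0.1456] F [ 0.8 -0.8 -1.1] open 0.0336 q7 -0.76
set True want z 0.0864 t 17.57 tcp [ 0.4245 -0.2717  0.0863] F [-0.3  1.1  6. ] open 0.0337 q7 -0.78
rel t 17.94 tcp [ 0.4239 -0.2715  0.0858] F [1.3 0.9 0.1] open 0.0601 q7 -0.78
 t 19.17 tcp [ 0.4242 -0.2716  0.1994] F [-0.1  0.2  0.7] open 0.0601 q7 -0.74
(array([ 425.2, -271.7]), array([34.7, 34. ]), 25.4, 612, array([ 425.9, -271.4]))
```

View pics/w_S3.png

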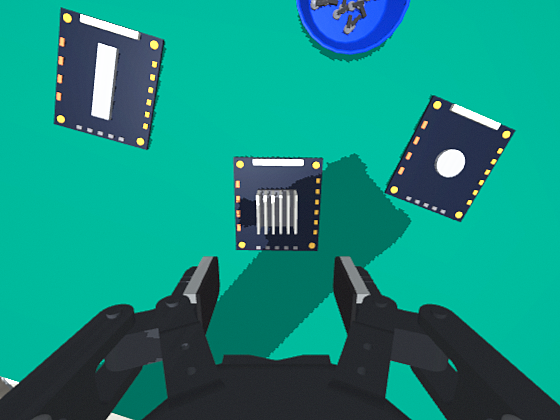

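```bash
python3 - <<'E'
from h import *
above((.4676,.0976),-45.2,'w_Lo.png',.024,.05,o=.065)
E
```

```text
above t 20.61 tcp [0.4678 0.096  0.1998] F [-0.5 -0.6 -0. ] open 0.0602 q7 -1.28
(array([469.3,  97.5]), array([76. , 30.1]), 44.3, 991, array([470.8,  98.6]))
```

View pics/w_Lo.png

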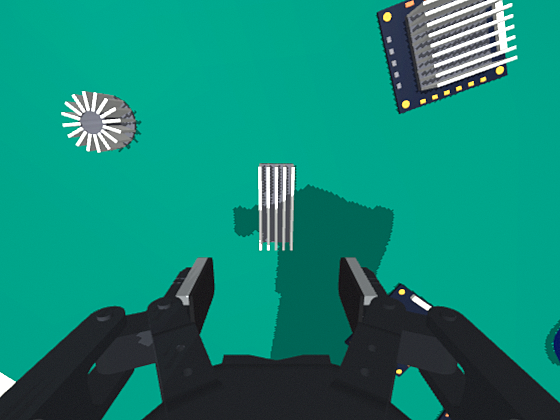

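```bash
python3 - <<'E'
from h import *
zg=pick((.4688,.0976),-45.5,.030,f=40);print('zg',zg)
b=choose([.4604,-.0988,.15],[-80.9,99.1]);print(b)
place((.4604,-.0988),b[1],zg,.055)
st();c,im,P=look('wrist','w_Lo3.png');print(toprect(c,P,(.4604,-.0988),.034,.05,.005))
E
```

```text
down t 22.17 tcp [0.4687 0.0976 0.0758] F [-0.   0.1  0.7] open 0.0651 q7 -1.41
grip t 22.57 tcp [0.469  0.0977 0.0764] F [-0.5 -0.8  3.4] open 0.0289 q7 -1.41
lift t 23.34 tcp [0.4684 0.0974 0.1495] F [-0.2  0.2 -1. ] open 0.0288 q7 -1.34
zg 0.07635660168728009
(np.float64(0.26222875054049666), -80.9, array([ 0.21126309,  0.37613169, -0.15718359,  2.1527304 ,  0.09922435,
        0.61927806, -1.42795303]))
over t 24.15 tcp [ 0.4604 -0.098   0.146 ] F [ 0.9  0.3 -0.8] open 0.0295 q7 -1.43
set True want z 0.0864 t 25.54 tcp [ 0.4603 -0.0988  0.0864] F [-0.7 -0.6  6.3] open 0.0292 q7 -1.46
rel t 25.91 tcp [ 0.4597 -0.0988  0.0858] F [ 0.4  0.8 -0.7] open 0.0552 q7 -1.46
 t 27.13 tcp [ 0.46   -0.0988  0.1994] F [-0.6  0.6 -0.5] open 0.0552 q7 -1.4
(array([460.9, -98.7]), array([75.8, 30. ]), 8.9, 1065, array([464.4, -98.3]))
```

View pics/w_Lo3.png

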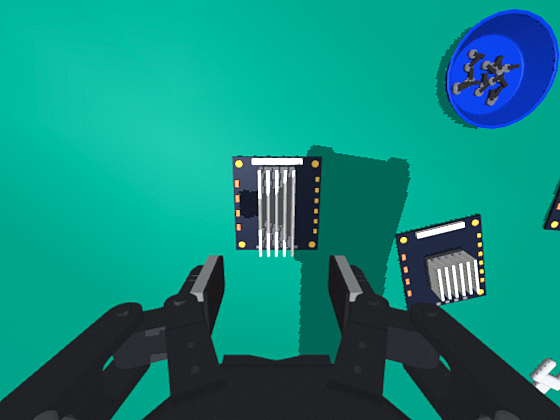

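The long sink is on its chip, measuring 460.9, −98.7 and 8.9° against the chip's 460.4, −98.8 and 9.1°. Now the round one.

```bash
python3 - <<'E'
from h import *
above((.4183,.2525),31,'w_R.png',.028,.04,o=.08)
E
```

```text
above t 28.52 tcp [0.4187 0.2512 0.1994] F [ 0.4 -0.4  0.1] open 0.0548 q7 -0.45
(array([418.9, 252.5]), array([44.9, 45.4]), 39.6, 1315, array([418.4, 253.1]))
```

View pics/w_R.png

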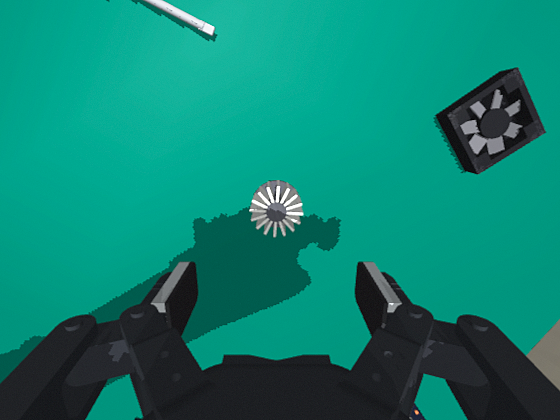

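```bash
python3 - <<'E'
from h import *
zg=pick((.4188,.2526),31,.046,f=40);print('zg',zg)
env.movel([.4188,.2526,.2],velocity=.2)
b=choose([.5254,-.3928,.2],[-30,0,-60]);print(b[:2])
env.reach([.5254,-.3928,.2],quat(b[1]));st('over chip')
c,im,P=look('wrist','w_R2.png');print(chip(c,im,(.5254,-.3928)))
E
```

```text
down t 30.23 tcp [0.4187 0.2526 0.0759] F [0.1 0.1 0.2] open 0.0801 q7 -0.64
grip t 30.64 tcp [0.419  0.2527 0.0765] F [-0.9 -0.2  5.7] open 0.0449 q7 -0.64
lift t 31.41 tcp [0.4186 0.2522 0.1495] F [-0.3  0.5 -1.3] open 0.0449 q7 -0.52
zg 0.07646130324083757
(np.float64(0.8843650680571847), -60)
over chip t 34.14 tcp [ 0.5264 -0.391   0.2001] F [ 0.3 -0.4 -0.9] open 0.0446 q7 -0.69
(array([ 526.4, -393.5]), array([24.2, 23.3]), 30.2, array([277.5, 208.7]))
```

View pics/w_R2.png

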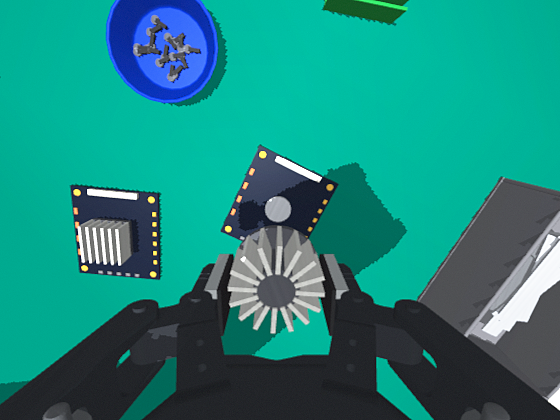

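```bash
python3 - <<'E'
from h import *
place((.5258,-.3930),-60,.0765,.070)
st();c,im,P=look('wrist','w_R3.png');print(toprect(c,P,(.5258,-.393),.038,.04,.005))
env.movel([.5258,-.393,.3],velocity=.25)
env.goto_joints([1.066, 0.477, 0.022, 1.555, -0.011, 1.109, -0.083])
c,im,P=look('top','t9.png')
for n,xy,h,r in [('L',(.6584,.0961),.04,.045),('S',(.4245,-.2718),.034,.03),('Lo',(.4604,-.0988),.034,.05),('R',(.5258,-.393),.038,.035)]:print(n,toprect(c,P,xy,h,r,.006))
look('scene','s9.png');st()
cv2.imwrite('pics/t9c.png',cv2.resize(im[130:310,110:460],None,fx=2.2,fy=2.2,interpolation=cv2.INTER_CUBIC))
im=cv2.imread('pics/s9.png');cv2.imwrite('pics/s9c.png',cv2.resize(im[110:320,120:480],None,fx=2.2,fy=2.2,interpolation=cv2.INTER_CUBIC))
E
```

```text
over t 34.52 tcp [ 0.5252 -0.3918  0.1455] F [ 0.5  0.2 -0.7] open 0.0446 q7 -0.71
set True want z 0.0865 t 35.9 tcp [ 0.5257 -0.3929  0.0865] F [-0.4  0.8  4.5] open 0.0448 q7 -0.74
rel t 36.27 tcp [ 0.5249 -0.3925  0.0855] F [-0.   0.2 -0.8] open 0.07 q7 -0.74
 t 37.5 tcp [ 0.5254 -0.3929  0.1996] F [ 0.1  0.5 -0.4] open 0.0702 q7 -0.69
(array([ 527.2, -392.5]), array([44.9, 45.1]), 34.4, 1433, array([ 527.6, -392.1]))
L (array([658.3,  96.3]), array([56. , 56.5]), 64.2, 181, array([658.1,  97.4]))
S (array([ 423.2, -270.5]), array([32.7, 35.2]), 24.1, 91, array([ 423. , -270.7]))
Lo (array([459.6, -97.7]), array([75.2, 30.4]), 9.1, 129, array([458.5, -97.9]))
R (array([ 524.7, -391.1]), array([44.1, 43.1]), 51.4, 143, array([ 524.9, -390.6]))
 t 39.52 tcp [ 0.2633 -0.6217  0.3038] F [-0.7  0.   0.3] open 0.0699 q7 -0.08
```

View pics/t9c.png

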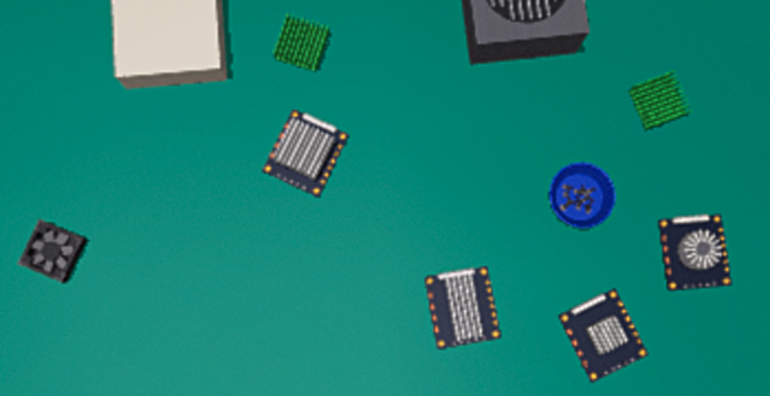

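View pics/s9c.png

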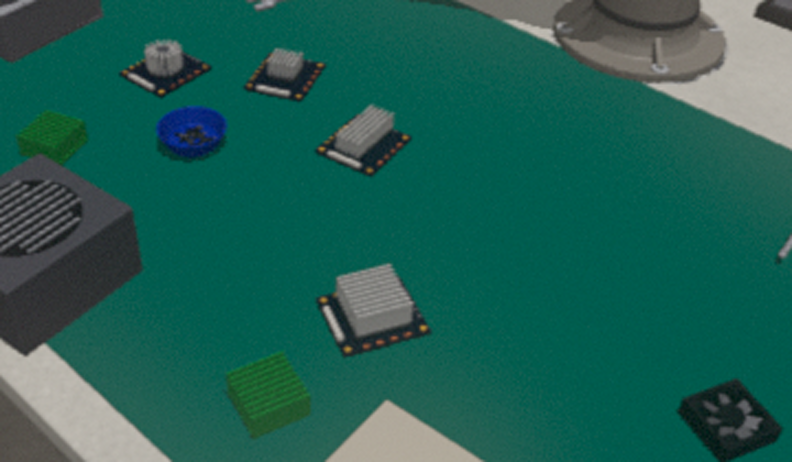

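View pics/w_R3.png

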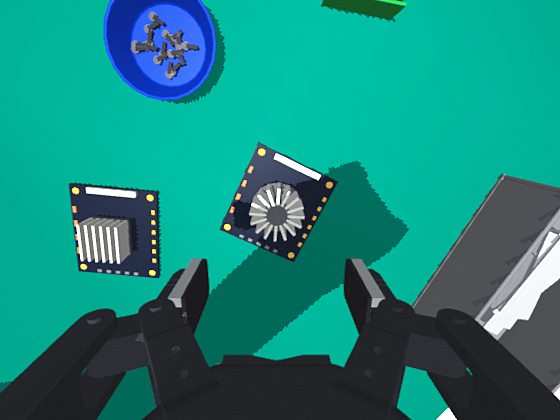

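All four sinks sit flat and upright on their matching chips, within about 2 mm of centre in both views. The fan (crop (53,250)) and the dish (582,196) haven't moved from their first picture.

```bash
python3 -c "
from h import *
job.job_done();st('done')"
```

```text
the job is handed in; nothing more can be done
the job is handed in; nothing more can be done
```

The four bare aluminium heat sinks are on their matching boards, and I handed the job in at about 39.5 s of the 102 s allowed; no verdict is reported. I found each sink and chip with the top and wrist cameras. I gripped the square and long sinks across their outer fin faces. I lowered each sink at 15 mm/s until a light contact of about 4–6 N, then released it.

| Sink | Distance from chip centre (top / wrist camera) | Angle from square | Height of the sink's top |
|---|---|---|---|
| Large | 0.5 / 0.3 mm | under 0.5° | matches resting on the chip |
| Small | 0.7 / 0.9 mm | under 1° | matches resting on the chip |
| Long | 0.4 / 0.7 mm | under 1° | matches resting on the chip |
| Round | 0.8 / 1.3 mm | not required | matches resting on the chip |

- **Contact and surroundings:** The arm was parked clear and touching nothing when I handed in. The fan, dish and green look-alikes look unmoved in the final picture, judged by eye against the first one.
- **Checks that disagreed:** The top and wrist cameras differ by 1–2 mm, which is within their calibration. One top-camera reading of the large sink was useless, probably because the arm blocked the view; the repeat after parking agreed. My first top-camera masks were shifted by about one pixel and I replaced them before moving anything.

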